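# Hold a heat sink ready over its guide pins

## Robot

A 6-joint arm with a two-finger parallel gripper is mounted at the origin on a cart in front of the work surface, level with it; the furniture and walls round the work are solid. World frame = base frame: x ahead of the robot, y to its left, z up, the work surface at z = 0. Lengths are in m, angles in rad, forces in N, time in s.
With the tool pointing down it reaches from about 0.375 to 0.9 m from the base axis. Payload 3.1 kg.
Tool frame: the origin (TCP) lies midway between the tips of the shut fingers; the grasp point (between the pads) lies 19 mm behind it; z points along the fingers, y is the line along which they close (so a half turn about z gives the same grasp; the last joint's range is limited). The gripper opens to 87 mm and grips with 3 to 60 N. Pads are 19 mm wide; open, the fingers measure 117 mm over their backs; the gripper's body (75 mm by 190 mm) begins 51 mm behind the grasp point.
Start: joints at [1, 0.527, 1.433, -0, 1.181, -0.178], TCP at [0.239, 0.577, 0.223] pointing down, gripper open.
Joint ranges: [-3.08, 3.08], [-0.75, 2.2], [0.22, 2.44], [-1.43, 4.57], [0, 2.65], [-2.85, 2.85]. Speed limits (rad/s): [2.79, 2.79, 3.14, 3.14, 3.14, 3.14].

## Interface

Orientations are given as a unit quaternion [x, y, z, w].
In Python, from rig import status, imaging, order gives the robot as it stands.
- The arm moves only by the tool arm_command, never from a script. Its argument "deltas" is one flat list of numbers, 5 for each row, row after row: the opening, from -1 (shut) to 1 (fully open), so that 0 is half open, then the shift along the tool's x, y, z in m, then the turn about the tool's z in rad. In form: [gripper, tx, ty, tz, roll, gripper, tx, ty, tz, roll, ...]. A call has 1 to 12 rows; each row shifts and turns the commanded pose from where the row before left it, along the tool's axes as they then stand; what a row does not reach is not made up. A row lasts 1/8 s, in which the tool goes at most 62.5 mm and 10.7 degrees, less where a joint would pass 70% of its speed; a pose out of reach is approached as far as the arm can. A call with a gripper value outside its range is refused whole. The fingers move at their own pace and stop on an object; "newtons" is the grip in N (left out, the last holds). Time passes only in rows, so rows that do not move let the fingers close. It gives the time, the measured TCP pose, the force, the opening and the grip force at its end, in the units of the state.
- status.get_obs(): the state, without advancing time (a new reading comes with each control period).
- imaging.camera(name): name is "side" or "top"; returns (picture, depth): 480x640x3 uint8, red, green, blue; 480x640 float32, m along the optical axis (not along the pixel's ray), 0 where there is no reading.
- imaging.camera_params(name): a dict with "intrinsics" (3x3 intrinsics, pixels), "camera_from_world" (4x4, takes a point from world to camera coordinates). Camera axes: x right, y up, looking along -z (the intrinsics and any distortion apply to the point x, -y, -z); pixel columns grow to the right and rows downward; lengths in m; the calibration is good to about 2 mm. A picture is of the moment at which its call begins. camera_params takes no time and is no camera call.
- order.hand_in(): hands the job in; it is judged then, once.
The state is a dict: "time": time; "q": joint angles; "joint_velocities": joint speeds; "joint_torque": joint torques, N m; "position": TCP position; "tool_rot": TCP orientation; "ft_force": force on the tool from outside, world axes, zero at the start; "moment": the same for the moment, N m; "grip_width": finger opening in m; "grip_force": force on a finger pad.
Only numpy, scipy, OpenCV 4.12 (cv2) and the standard library are available. Lean on these libraries where they do the work, as an engineer would, in place of code of your own. Each camera call takes 0.05 s, during which the arm holds its last target. There are 200 camera calls.

## Task

Get the heat sink ready for fitting: first move the loose guide pin from its wooden block into the empty socket of the blue fixture, fully home and upright, and let go of it. Then carry the heat sink across, leaving the row of bottles and the teal box undisturbed, and hold it level about 1 cm above the tips of the two pins, each hole lined up over a pin and nothing touching, so that the board can be checked before it goes down. Finish there, keeping the heat sink still in the gripper.

Things in the scene. Friction and masses are not known exactly. Their poses are not given: they have to be found in the camera images.
- fixture: blue steel fitting fixture fixed to the bench, 70 x 140 x 30 mm (x, y, z); origin at the centre of its underside, z up, y along the line of its two sockets, which lie 80 mm apart at y = +40 mm (a steel guide pin stands there, part of the fixture) and y = -40 mm (empty). A small green circuit board lies flat between the sockets, reaching 10 mm above the fixture's top.
- empty_socket (a point): centre of the mouth of the empty socket, in the fixture's top face (30 mm above the bench): a blind round bore 14 mm wide and 25 mm deep with a 3 mm chamfer at the mouth; a seated pin's tip stands 70 mm above this point
- fixed_pin_tip (a point): centre of the flat tip (6 mm wide) of the pin that already stands in the fixture, 100 mm above the bench
- pin_block: wooden parking block fixed to the bench, 46 x 46 x 30 mm (50 x 50 mm at its rubber foot); origin at the centre of its underside. The loose pin stands in its central bore (14 mm wide, 25 mm deep).
- guide_pin: the loose guide pin, a round steel rod 95 mm long and 12 mm thick, about 80 g, standing upright; its upper 12 mm taper to a flat tip 6 mm wide and its foot is chamfered. Origin at the centre of its foot, z along the pin to its tip. At the start the foot is 5 mm above the bench.
- pin_centre (a point): centre of the loose guide pin, on its axis, 47.5 mm above its foot
- pin_tip (a point): centre of the tip of the loose guide pin, 95 mm above its foot; z along the pin
- sink: aluminium heat sink, about 150 g: a base plate 40 x 112 x 5 mm (x, y, z) with a block of fins on its middle, 40 x 46 mm and reaching 30 mm above the underside; origin at the centre of its underside, z up. The plate's two ears (beyond y = +23 and -23 mm) each have a through hole 18 mm wide at y = +40 and -40 mm. It lies flat on the bench; grasp the fin block across its 40 mm width (its x).
- sink_centre (a point): centre of the heat sink's fin block and plate together, 15 mm above its underside; axes as the heat sink's
- hole_a (a point): centre of the heat sink's hole at y = +40 mm, in the plane of its underside (either hole may go over either pin)
- hole_b (a point): centre of the heat sink's hole at y = -40 mm, in the plane of its underside
- rinse_bottle_b: white bottle with blue cap, 52 mm wide and 110 mm tall, loose, standing between the heat sink and the fixture; origin at the centre of its underside
- white_bottle_b: white bottle with white cap, 33 mm wide and 62 mm tall, loose, in the same row; origin at the centre of its underside
- red_cap_bottle_b: white bottle with red cap, 29 mm wide and 68 mm tall, loose, in the same row; origin at the centre of its underside
- bit_box: teal and black box, 42 x 75 x 20 mm, loose, behind the fixture; origin at the centre of its underside
Not all that is in view belongs to the job. Of the things shaped like the sink, the aluminium one is meant.

How it is judged:
By the outcome, as a careful person would: the job done as asked, in the order asked, and still so for the second after the job is handed in, while the arm keeps its last pose, push and grip.
It also fails if it takes over 59 s, if anything falls off the work surface, if the arm or the gripper's body presses on something with over 40 N, if the wrist force passes 120 N, or if a joint passes its speed limit or range.

## Working session

There is one attempt and no reset: what is moved stays moved. The work goes in short steps, Python scripts to look and compute and a tool call to move; the robot and the scene stay as the last step left them, time stands still between calls to the robot, and variables do not carry over. Pictures are saved under pics/ and viewed, at most 10 in all, crops included, and the job is handed in when it is done.

Besides the shell and the picture viewer there is one more tool, called after ">>>" by a JSON object that holds its "fn" and its "kwargs". arm_command: Moves the arm, as the interface text tells. Its arguments: {"type":"object","properties":{"deltas":{"type":"array"},"newtons":{"type":"number"}},"required":["deltas"]}

```bash
mkdir -p pics; cat > h.py <<'E'
import numpy as np, cv2
from rig import status, imaging, order
def grab(n,save=None):
    im,d=imaging.camera(n)
    if save: cv2.imwrite('pics/'+save+'.png',im[:,:,::-1]); np.savez('pics/'+save+'.npz',im=im,d=d)
    return im,d
def world(n,d):
    p=imaging.camera_params(n);K=np.array(p["intrinsics"]);T=np.linalg.inv(np.array(p["camera_from_world"]))
    v,u=np.mgrid[:480,:640]
    dist=p.get('distortion')
    x=(u-K[0,2])/K[0,0]*d; y=(v-K[1,2])/K[1,1]*d
    P=np.stack([x,-y,-d,np.ones_like(d)],-1)@T.T
    return P[...,:3]
E
python3 - <<'E'
from h import *
for n in("top","side"):
    im,d=grab(n,n+"0");p=imaging.camera_params(n);print({k:np.round(v,4).tolist() if not isinstance(v,str) else v for k,v in p.items()})
print(status.get_obs())
a=cv2.imread('pics/top0.png');b=cv2.imread('pics/side0.png')
E
```

```text
{'intrinsics': [[516.8723, 0.0, 310.4047], [0.0, 516.8723, 238.039], [0.0, 0.0, 1.0]], 'camera_from_world': [[-0.0208, -0.9997, 0.0143, 0.178], [0.9976, -0.0198, 0.0659, -0.4947], [-0.0656, 0.0157, 0.9977, -1.3747], [0.0, 0.0, 0.0, 1.0]]}
{'intrinsics': [[451.4384, 0.0, 327.8321], [0.0, 451.4384, 240.3214], [0.0, 0.0, 1.0]], 'camera_from_world': [[-0.9936, -0.1127, -0.0041, 0.5107], [0.0368, -0.3578, 0.9331, -0.0424], [-0.1066, 0.927, 0.3597, -1.3039], [0.0, 0.0, 0.0, 1.0]]}
{'time': 0.1, 'q': array([ 9.99482291e-01,  5.28374773e-01,  1.43375010e+00,  4.80827838e-06,
        1.18139465e+00, -1.78525128e-01]), 'joint_velocities': array([-5.45182062e-05, -6.29449882e-04, -4.59799360e-03,  1.84608672e-03,
        1.41087730e-03,  1.41642828e-03]), 'joint_torque': array([-3.81987229e-04, -4.40984881e+01, -1.77150124e+01,  6.34642085e-02,
        5.34262578e-02, -5.18175898e-05]), 'position': array([0.23886093, 0.57685818, 0.22167618]), 'tool_rot': array([ 1.95135179e-01,  9.80775884e-01, -8.95695672e-04, -3.54875672e-04]), 'ft_force': array([ 0.26099705,  0.59967229, -0.06206868]), 'moment': array([-0.00168749, -0.01197262,  0.04795375]), 'grip_force': 0.0, 'grip_width': 0.087163748059634}
```

View pics/top0.png

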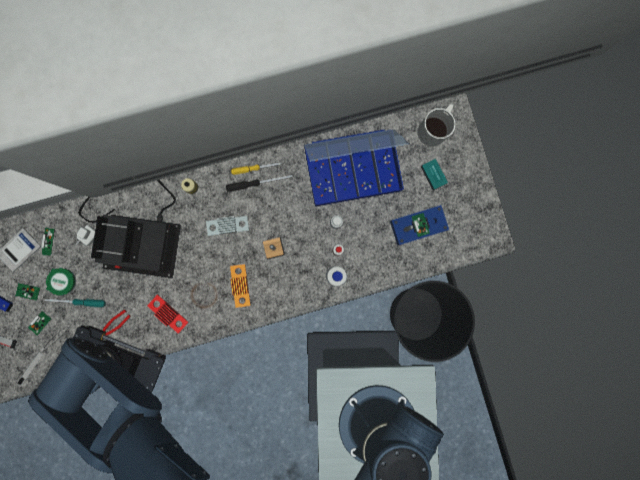

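View pics/side0.png

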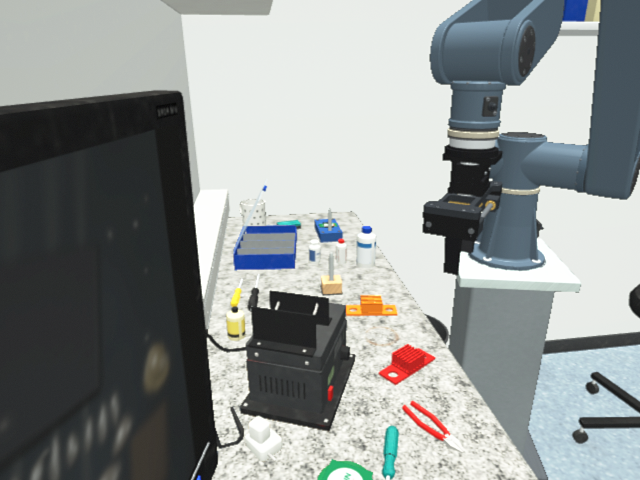

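The top view shows three sink-shaped things: grey aluminium (227,226), orange (240,286) and red (167,314). The grey one fits the description. The pin block is at (273,247), the fixture at (420,225), the bottles at (337,222), (338,249) and (337,276), and the teal box at (433,174). I'll enlarge and measure.

```bash
python3 - <<'E'
from h import *
z=np.load('pics/top0.npz');im,d=z['im'],z['d'];W=world('top',d)
cv2.imwrite('pics/crop.png',cv2.resize(im[155:300,195:460,::-1],None,fx=3,fy=3,interpolation=cv2.INTER_CUBIC))
def near(c,r,lo,hi):
    u,v=c; S=W[v-r:v+r,u-r:u+r].reshape(-1,3); C=im[v-r:v+r,u-r:u+r].reshape(-1,3)
    k=(S[:,2]>lo)&(S[:,2]<hi); return S[k],C[k]
print('bench z',[W[v,u].round(4).tolist() for u,v in((260,210),(300,250),(370,240),(220,265),(380,260))])
for nm,c,r,lo,hi in[('sinkall',(227,226),25,.002,.05),('sinkfin',(227,226),25,.02,.05),('block',(273,247),16,.015,.04),('pin',(273,247),16,.06,.15),('fix',(420,225),34,.022,.034),('fixpin',(420,225),34,.06,.15),('b1',(337,222),16,.04,.2),('b2',(338,249),14,.04,.2),('b3',(337,276),18,.06,.2),('teal',(433,174),20,.012,.04)]:
    S,C=near(c,r,lo,hi)
    if len(S)<3: print(nm,len(S));continue
    R=cv2.minAreaRect((S[:,:2]*1000).astype(np.float32))
    print(nm,len(S),'med',np.median(S,0).round(4),'rect',np.round(R[0],1),np.round(R[1],1),round(R[2],1),'zmax',S[:,2].max().round(4))
E
```

```text
bench z [[0.5784, 0.3033, 0.001], [0.4673, 0.1966, 0.0005], [0.4907, 0.0055, -0.0011], [0.431, 0.4129, 0.0035], [0.4358, -0.0201, -0.0009]]
sinkall 932 med [0.5368 0.3914 0.0052] rect [537.8 394.6] [133.6 133.5] 88.9 zmax 0.0383
sinkfin 162 med [0.5365 0.392  0.0288] rect [536.6 392.6] [40.7 45.7] 5.1 zmax 0.0383
block 281 med [0.4724 0.268  0.0298] rect [472.9 268.7] [46.2 46.2] 12.8 zmax 0.037
pin 20 med [0.472  0.2671 0.0943] rect [472.5 267.7] [ 9.4 10.2] 87.5 zmax 0.1041
fix 1131 med [ 0.5272 -0.125   0.0297] rect [ 561.7 -115.3] [143.6 142.2] 15.7 zmax 0.034
fixpin 29 med [ 0.5139 -0.084   0.0882] rect [515.2 -86.1] [11.4 10.1] 26.1 zmax 0.1042
b1 122 med [0.5376 0.1006 0.0561] rect [538.4 100. ] [31.5 29.8] 88.5 zmax 0.072
b2 97 med [0.4628 0.0977 0.0562] rect [463.1  97. ] [26.5 26.5] 0.6 zmax 0.072
b3 327 med [0.3956 0.1057 0.0886] rect [394.3 104.6] [48.9 48.5] 88.2 zmax 0.1171
teal 435 med [ 0.6653 -0.1719  0.0194] rect [ 665.7 -172.3] [74.7 44.8] 25.1 zmax 0.0309
```

View pics/crop.png

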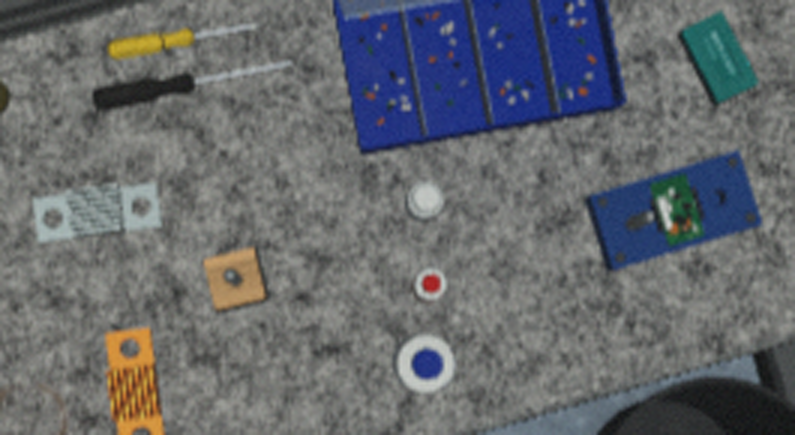

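The crop confirms the aluminium sink at crop (97,212), with two holes at (53,217) and (141,206). The fixed pin is at the left end of the fixture (637,220) and the empty socket at its right (720,196). Next are plane-projected fits.

```bash
cat >> h.py <<'E'
def onplane(n,uv,z):
    p=imaging.camera_params(n);K=np.array(p["intrinsics"]);T=np.linalg.inv(np.array(p["camera_from_world"]))
    uv=np.atleast_2d(uv).astype(float)
    r=np.stack([(uv[:,0]-K[0,2])/K[0,0],-(uv[:,1]-K[1,2])/K[1,1],-np.ones(len(uv))],-1)@T[:3,:3].T
    c=T[:3,3]; return (c+r*((z-c[2])/r[:,2])[:,None])[:,:2]
def proj(n,X):
    p=imaging.camera_params(n);K=np.array(p["intrinsics"]);T=np.array(p["camera_from_world"])
    c=T[:3,:3]@X+T[:3,3]; return np.array([K[0,2]+K[0,0]*c[0]/-c[2],K[1,2]-K[1,1]*c[1]/-c[2]])
def rect(n,mask,z):
    m=mask.astype(np.uint8); k,l,s,_=cv2.connectedComponentsWithStats(m); j=1+s[1:,4].argmax()
    c=max(cv2.findContours((l==j).astype(np.uint8),0,1)[0],key=cv2.contourArea)[:,0]
    R=cv2.minAreaRect((onplane(n,c,z)*1000).astype(np.float32)); B=cv2.boxPoints(R)
    e=B[1]-B[0],B[2]-B[1]; L=max(e,key=np.linalg.norm); a=np.degrees(np.arctan2(L[1],L[0]))%180-90
    return np.round(R[0],1),np.round(sorted(R[1]),1),round(float(a),2)  # yaw of long axis from +y
E
python3 - <<'E'
from h import *
z=np.load('pics/top0.npz');im,d=z['im'],z['d'];W=world('top',d);i=im.astype(int)
def box(c,r):
    m=np.zeros(d.shape,bool);m[c[1]-r:c[1]+r,c[0]-r:c[0]+r]=1;return m
blue=(i[...,2]>i[...,0]+35)&(i[...,2]>i[...,1]+25)
m=box((420,225),36)&(W[...,2]>.02)
print('fix',rect('top',m,.03)); print('fixblue',rect('top',blue&box((420,225),36),.03))
m=box((227,226),26)&(W[...,2]<.05)&((W[...,2]>.02)|((i.min(-1)>135)))
m=cv2.morphologyEx(m.astype(np.uint8),cv2.MORPH_OPEN,np.ones((3,3)));print('sink',rect('top',m,.005))
print('fin',rect('top',box((227,226),26)&(W[...,2]>.018),.03))
m=box((273,247),18)&(i[...,0]>i[...,2]+35);print('block',rect('top',m,.03))
for n,uv,h in[('holeL',(195+53/3,155+217/3),0.005),('holeR',(195+141/3,155+206/3),0.005),('socket',(195+720/3,155+196/3),.03)]:print(n,onplane('top',uv,h))
for n,c in[('pin',(273,247)),('fp',(412,226))]:
    m=box(c,14)&(W[...,2]>.085);v,u=np.nonzero(m);print(n,len(u),u.mean(),v.mean(),onplane('top',(u.mean(),v.mean()),.1))
print(np.linalg.inv(np.array(imaging.camera_params('top')["camera_from_world"]))[:3,3])
big=np.hstack([cv2.resize(im[v-26:v+26,u-33:u+33,::-1],None,fx=6,fy=6,interpolation=cv2.INTER_CUBIC) for u,v in((227,226),(418,225))])
cv2.imwrite('pics/big.png',big);print(big.shape)
o=status.get_obs();q=o['tool_rot']
from scipy.spatial.transform import Rotation as R;print(R.from_quat(q).as_matrix().round(3))
E
```

```text
fix (array([ 527.1, -124.4]), array([ 71.8, 143.5]), 15.87)
fixblue (array([ 527.6, -124.9]), array([ 69.1, 140.8]), 15.77)
sink (array([534.7, 423.6]), array([41.6, 51.1]), 11.54)
fin (array([536. , 391.9]), array([40.7, 46.5]), 5.78)
block (array([473.9, 268.9]), array([46.3, 47.7]), -77.05)
holeL [[0.53315362 0.43149894]]
holeR [[0.54157121 0.35220478]]
socket [[ 0.5381054  -0.16605547]]
pin 19 272.42105263157896 246.3684210526316 [[0.47353503 0.26537972]]
fp 20 409.1 226.25 [[ 0.51763735 -0.0814731 ]]
[0.40710101 0.18972692 1.40157273]
(312, 792, 3)
[[-0.924  0.383 -0.001]
 [ 0.383  0.924 -0.002]
 [ 0.    -0.002 -1.   ]]
```

View pics/big.png

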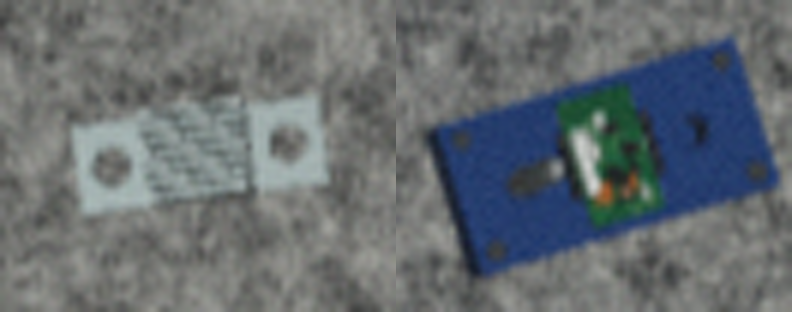

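Measurements agree with the given sizes: fixture centre (527.3,-124.7) mm with yaw 15.8° and size 70x141; sink centre (536.7,391.9) with yaw 6° and hole spacing 79.7; pin (473.3,268.7). First I turn the fingers along the fixture's x.

>>> {"fn": "arm_command", "kwargs": {"deltas": [1,0,0,0,0.15,1,0,0,0,0.15,1,0,0,0,0.15,1,0,0,0,0.15,1,0,0,0,0.15,1,0,0,0,0.152,1,-0.03,0.012,0.005,0,1,-0.03,0.012,0.005,0,1,-0.03,0.012,0.005,0,1,-0.03,0.012,0.005,0,1,-0.03,0.012,0.005,0,1,-0.03,0.012,0.005,0], "newtons": 25}}

```text
time: 1.6
position: [0.3578, 0.4228, 0.192]
tool_rot: [0.603, 0.798, -0.0, -0.0]
ft_force: [0.0, 0.3, -0.5]
grip_width: 0.0868
grip_force: 0.0
```

>>> {"fn": "arm_command", "kwargs": {"deltas": [1,-0.03,0.012,0.005,0,1,-0.03,0.012,0.005,0,1,-0.03,0.012,0.005,0,1,-0.03,0.012,0.005,0,1,-0.03,0.012,0.005,0,1,-0.03,0.0096,0.005,0,1,0,0,0,0,1,0,0,0,0,1,0,0,0,0]}}

```text
time: 2.72
position: [0.4728, 0.2704, 0.1626]
tool_rot: [0.603, 0.798, -0.0, -0.0]
ft_force: [0.6, -0.4, 0.3]
grip_width: 0.0866
grip_force: 0.0
```

>>> {"fn": "arm_command", "kwargs": {"deltas": [1,-0.0018,0,0.02,0,1,0,0,0.02,0,1,0,0,0.02,0,1,0,0,0.02,0,1,0,0,0.02,0,1,0,0,0.0156,0,1,0,0,0,0,1,0,0,0,0]}}

```text
time: 3.72
position: [0.4743, 0.2683, 0.0474]
tool_rot: [0.603, 0.798, 0.0, 0.0]
ft_force: [0.9, 0.3, 0.2]
grip_width: 0.0875
grip_force: 0.0
```

```bash
python3 - <<'E'
from h import *
im,d=grab('side','side1')
t=proj('side',np.array([.4733,.2687,.1]));print(t, status.get_obs()['position'])
u,v=t.astype(int)
cv2.imwrite('pics/s1.png',cv2.resize(im[v-40:v+60,u-60:u+60,::-1],None,fx=5,fy=5,interpolation=cv2.INTER_CUBIC))
E
```

```text
[331.95495672 252.06496265] [0.47452445 0.26823385 0.04763744]
```

View pics/s1.png

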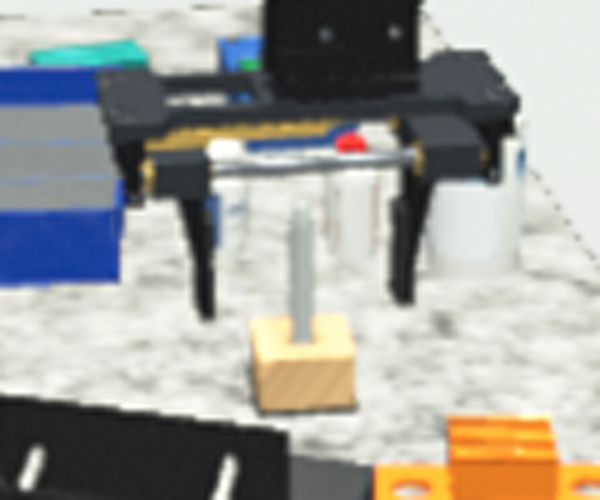

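The pin stands centred between the open fingers at crop (300,260), just as predicted. Closing.

>>> {"fn": "arm_command", "kwargs": {"deltas": [-1,0,0,0,0,-1,0,0,0,0,-1,0,0,0,0,-1,0,0,0,0,-1,0,0,0,0,-1,0,0,0,0,-1,0,0,0,0], "newtons": 25}}

```text
time: 4.65
position: [0.474, 0.2679, 0.0469]
tool_rot: [0.603, 0.798, -0.0, -0.0]
ft_force: [-0.5, -0.4, -0.4]
grip_width: 0.0252
grip_force: 0.0
```

>>> {"fn": "arm_command", "kwargs": {"deltas": [-1,0,0,0,0,-1,0,0,0,0,-1,0,0,0,0]}}

```text
time: 5.03
position: [0.4742, 0.2679, 0.047]
tool_rot: [0.603, 0.798, 0.0, 0.0]
ft_force: [0.6, 0.1, -0.7]
grip_width: 0.0111
grip_force: 25.0
```

>>> {"fn": "arm_command", "kwargs": {"deltas": [-1,0,0,-0.01,0,-1,0,0,-0.02,0,-1,0,0,-0.03,0,-1,0,0,-0.03,0,-1,0,0,-0.03,0,-1,0,0,-0.02,0,-1,-0.02,-0.0025,-0.01,0,-1,-0.035,-0.0045,0,0,-1,-0.035,-0.0045,0,0,-1,-0.035,-0.0045,0,0,-1,-0.035,-0.0045,0,0,-1,-0.035,-0.0045,0,0]}}

```text
time: 6.52
position: [0.5024, 0.0724, 0.1974]
tool_rot: [0.603, 0.798, -0.0, -0.0]
ft_force: [0.9, 0.0, -0.7]
grip_width: 0.0112
grip_force: 25.0
```

>>> {"fn": "arm_command", "kwargs": {"deltas": [-1,-0.035,-0.0045,0,0,-1,-0.035,-0.0045,0,0,-1,-0.035,-0.0045,0,0,-1,-0.035,-0.0045,0,0,-1,-0.035,-0.0045,0,0,-1,-0.035,-0.0045,0,0,-1,-0.0273,-0.0032,0,0,-1,0,0,0,0,-1,0,0,0,0,-1,0,0,0,0]}}

```text
time: 7.78
position: [0.5382, -0.1618, 0.197]
tool_rot: [0.603, 0.798, 0.0, -0.001]
ft_force: [-0.5, 0.3, -1.0]
grip_width: 0.0111
grip_force: 25.0
```

>>> {"fn": "arm_command", "kwargs": {"deltas": [-1,0,0,0.02,0,-1,0,0,0.025,0,-1,0,0,0.025,0,-1,0,0,0.02,0,-1,0,0,0.01,0,-1,0,0,0.007,0,-1,0,0,0,0,-1,0,0,0,0]}}

```text
time: 8.78
position: [0.5392, -0.1633, 0.0906]
tool_rot: [0.603, 0.798, 0.0, 0.001]
ft_force: [-0.2, -0.1, 0.6]
grip_width: 0.0115
grip_force: 25.0
```

```bash
python3 - <<'E'
from h import *
print(status.get_obs()['position'])
im,d=grab('side','side2');it,dt=grab('top','top2')
for n,X in[('sock',[.5382,-.1632,.03]),('fixtip',[.5164,-.0862,.1]),('foot',[.5382,-.1632,.048])]:
    print(n,proj('side',np.array(X)),proj('top',np.array(X)))
u,v=proj('side',np.array([.5273,-.1247,.06])).astype(int);print(u,v)
A=cv2.resize(im[v-25:v+25,u-32:u+32,::-1],None,fx=6,fy=6,interpolation=cv2.INTER_CUBIC)
B=cv2.resize(it[225-25:225+25,420-32:420+32,::-1],None,fx=6,fy=6,interpolation=cv2.INTER_CUBIC)
cv2.imwrite('pics/s2.png',np.hstack([A,B]))
E
```

```text
[ 0.53918568 -0.16328293  0.09059731]
sock [326.09959436 221.14321871] [433.93557086 220.31867553]
fixtip [330.06360796 207.89822498] [410.97497637 226.7000557 ]
foot [326.06992854 215.98971775] [435.65901786 219.63625554]
328 216
```

View pics/s2.png

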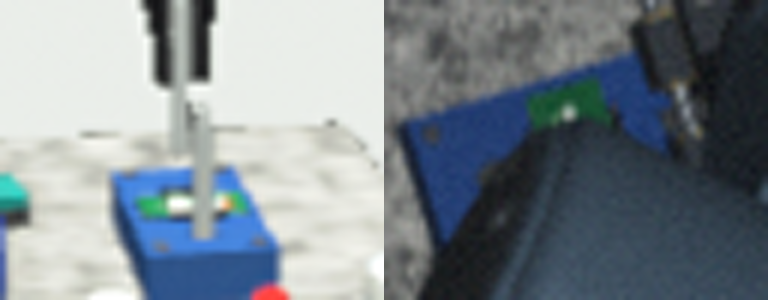

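Side view: the loose pin's foot at (325.7,216.0) and the fixed tip at (329.5,209) both match the predictions with the same half-pixel bias. Lowering gently while watching force.

>>> {"fn": "arm_command", "kwargs": {"deltas": [-1,0,0,0.01,0,-1,0,0,0.006,0,-1,0,0,0.003,0,-1,0,0,0.003,0,-1,0,0,0.002,0,-1,0,0,0,0]}}

```text
time: 9.62
position: [0.539, -0.1634, 0.0659]
tool_rot: [0.603, 0.798, -0.0, 0.0]
ft_force: [0.5, -1.9, -1.7]
grip_width: 0.0108
grip_force: 25.0
```

>>> {"fn": "arm_command", "kwargs": {"deltas": [-1,0,0,0.004,0,-1,0,0,0.004,0,-1,0,0,0.004,0,-1,0,0,0.003,0,-1,0,0,0.001,0,-1,0,0,0,0]}}

```text
time: 10.38
position: [0.539, -0.1634, 0.0498]
tool_rot: [0.603, 0.798, -0.0, 0.0]
ft_force: [1.0, -2.5, -0.9]
grip_width: 0.0114
grip_force: 25.0
```

>>> {"fn": "arm_command", "kwargs": {"deltas": [-1,-0.0007,0,0.001,0,-1,0,0,0.001,0,-1,0,0,0.001,0,-1,0,0,0,0]}}

```text
time: 10.88
position: [0.5389, -0.1637, 0.0469]
tool_rot: [0.603, 0.798, 0.0, -0.0]
ft_force: [1.5, -1.6, 0.1]
grip_width: 0.0111
grip_force: 25.0
```

>>> {"fn": "arm_command", "kwargs": {"deltas": [-1,0,0,0.001,0,-1,0,0,0,0]}}

```text
time: 11.12
position: [0.539, -0.1637, 0.0468]
tool_rot: [0.603, 0.798, 0.0, 0.0]
ft_force: [-0.3, -0.8, 5.3]
grip_width: 0.0112
grip_force: 25.0
```

Bottom contact. Release and rise.

>>> {"fn": "arm_command", "kwargs": {"deltas": [1,0,0,0,0,1,0,0,0,0,1,0,0,0,0,1,0,0,0,0,1,0,0,0,0,1,0,0,-0.02,0,1,0,0,-0.03,0,1,0,0,-0.03,0,1,0,0,-0.03,0,1,0,0,-0.03,0,1,0,0,-0.03,0]}}

```text
time: 12.5
position: [0.5386, -0.1636, 0.2169]
tool_rot: [0.603, 0.798, -0.0, -0.0]
ft_force: [0.5, -0.3, -0.3]
grip_width: 0.0874
grip_force: 0.0
```

>>> {"fn": "arm_command", "kwargs": {"deltas": [1,0.02,0.0056,0,0,1,0.04,0.0112,0,0,1,0.04,0.0112,0,0,1,0.04,0.0112,0,0,1,0.04,0.0112,0,0,1,0.04,0.0112,0,0,1,0.04,0.0112,0,0,1,0.04,0.0112,0,0,1,0.04,0.0112,0,0,1,0.04,0.0112,0,0,1,0.04,0.0112,0,0,1,0.04,0.0112,0,0]}}

```text
time: 14.0
position: [0.5353, 0.3158, 0.214]
tool_rot: [0.603, 0.798, -0.001, -0.001]
ft_force: [0.4, 0.2, 0.5]
grip_width: 0.0869
grip_force: 0.0
```

>>> {"fn": "arm_command", "kwargs": {"deltas": [1,0.04,0.0112,0,0,1,0.0343,0.0097,0,0,1,0,0,0,0.085,1,0,0,0,0.086,1,0,0,0,0,1,0,0,0,0]}}

```text
time: 14.75
position: [0.5363, 0.3912, 0.2149]
tool_rot: [0.668, 0.744, -0.001, -0.0]
ft_force: [-0.3, 0.1, 0.0]
grip_width: 0.0868
grip_force: 0.0
```

```bash
python3 - <<'E'
from h import *
print(status.get_obs()['position'])
im,d=grab('side','side3');it,dt=grab('top','top3')
W=world('top',dt)
for n,X in[('tip',[.5382,-.1632,.1]),('fixtip',[.5164,-.0862,.1])]: print(n,proj('side',np.array(X)),proj('top',np.array(X)))
u,v=328,216
A=cv2.resize(im[v-25:v+25,u-32:u+32,::-1],None,fx=6,fy=6,interpolation=cv2.INTER_CUBIC)
B=cv2.resize(it[200:250,388:452,::-1],None,fx=6,fy=6,interpolation=cv2.INTER_CUBIC)
cv2.imwrite('pics/s3.png',np.hstack([A,B]))
S=W[195:255,385:455].reshape(-1,3);S=S[(S[:,2]>.075)&(S[:,2]<.12)];print(S.round(3)[np.argsort(S[:,1])].tolist())
E
```

```text
[0.53633349 0.39116074 0.21491157]
tip [325.98276596 200.84796839] [440.90275087 217.55993514]
fixtip [330.06360796 207.89822498] [410.97497637 226.7000557 ]
[[0.537, -0.167, 0.096], [0.532, -0.164, 0.095], [0.533, -0.163, 0.09], [0.537, -0.163, 0.1], [0.531, -0.163, 0.082], [0.54, -0.163, 0.094], [0.534, -0.163, 0.103], [0.535, -0.162, 0.094], [0.539, -0.162, 0.105], [0.532, -0.162, 0.076], [0.541, -0.162, 0.088], [0.533, -0.161, 0.09], [0.538, -0.16, 0.093], [0.534, -0.16, 0.084], [0.537, -0.16, 0.105], [0.535, -0.159, 0.096], [0.539, -0.159, 0.086], [0.534, -0.159, 0.078], [0.536, -0.158, 0.09], [0.539, -0.158, 0.081], [0.541, -0.158, 0.092], [0.536, -0.157, 0.084], [0.511, -0.091, 0.089], [0.513, -0.089, 0.098], [0.516, -0.089, 0.099], [0.518, -0.089, 0.099], [0.511, -0.088, 0.092], [0.51, -0.088, 0.08], [0.518, -0.086, 0.1], [0.513, -0.086, 0.1], [0.515, -0.086, 0.103], [0.51, -0.086, 0.078], [0.511, -0.086, 0.09], [0.518, -0.084, 0.097], [0.512, -0.083, 0.089], [0.513, -0.083, 0.101], [0.515, -0.083, 0.102], [0.519, -0.083, 0.091], [0.516, -0.083, 0.091], [0.512, -0.083, 0.079], [0.514, -0.082, 0.093], [0.517, -0.081, 0.088], [0.514, -0.081, 0.089]]
```

View pics/s3.png

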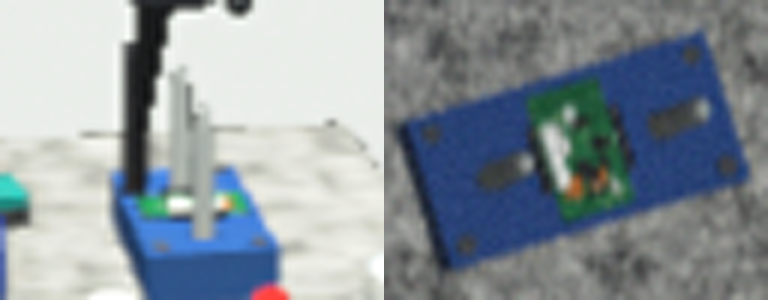

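Both pins stand upright at equal height: tips at crop (703,108) and (526,162), within 1 px of prediction. The socket is filled. Now going down on the sink.

>>> {"fn": "arm_command", "kwargs": {"deltas": [1,0,0.001,0.02,0,1,0,0,0.03,0,1,0,0,0.03,0,1,0,0,0.03,0,1,0,0,0.03,0,1,0,0,0.025,0,1,0,0,0.02,0,1,0,0,0.015,0,1,0,0,0.006,0,1,0,0,0,0,1,0,0,0,0]}}

```text
time: 16.23
position: [0.539, 0.3916, 0.0109]
tool_rot: [0.669, 0.743, 0.001, 0.0]
ft_force: [0.5, -0.8, 0.2]
grip_width: 0.087
grip_force: 0.0
```

```bash
python3 - <<'E'
from h import *
print(status.get_obs()['position'])
it,dt=grab('top','top4')
cv2.imwrite('pics/s4.png',cv2.resize(it[190:265,180:280,::-1],None,fx=5,fy=5,interpolation=cv2.INTER_CUBIC))
E
```

```text
[0.53901788 0.39157031 0.01086113]
```

View pics/s4.png

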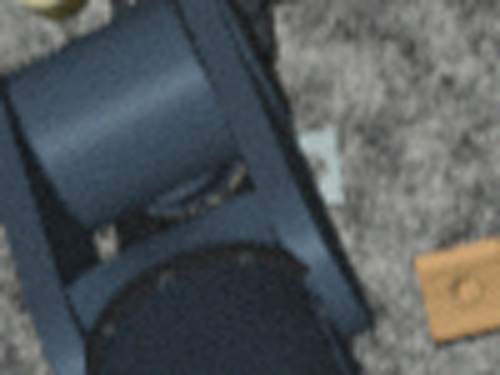

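The sink's right ear is visible at crop (320,165), undisturbed; the arm covers the rest. Going 5 mm lower and gripping.

>>> {"fn": "arm_command", "kwargs": {"deltas": [1,0,-0.001,0.003,0,1,0,0,0.002,0,1,0,0,0,0,-1,0,0,0,0,-1,0,0,0,0,-1,0,0,0,0,-1,0,0,0,0,-1,0,0,0,0,-1,0,0,0,0,-1,0,0,0,0,-1,0,0,0,0,-1,0,0,0,0], "newtons": 35}}

```text
time: 17.77
position: [0.5376, 0.3911, 0.005]
tool_rot: [0.669, 0.743, 0.0, 0.0]
ft_force: [1.0, 0.0, -1.1]
grip_width: 0.0399
grip_force: 35.0
```

>>> {"fn": "arm_command", "kwargs": {"deltas": [-1,0,0,-0.01,0,-1,0,0,-0.02,0,-1,0,0,-0.03,0,-1,0,0,-0.03,0,-1,0,0,-0.03,0,-1,0,0,-0.03,0,-1,0,0,-0.025,0,-1,0,0,-0.02,0,-1,0,0,0,-0.085,-1,0,0,0,-0.086,-1,0,0,0,0]}}

```text
time: 19.15
position: [0.5371, 0.3911, 0.2013]
tool_rot: [0.603, 0.797, 0.001, 0.0]
ft_force: [0.2, 1.0, -2.5]
grip_width: 0.0398
grip_force: 35.0
```

>>> {"fn": "arm_command", "kwargs": {"deltas": [-1,-0.02,-0.006,0,0,-1,-0.03,-0.0091,0,0,-1,-0.03,-0.0091,0,0,-1,-0.03,-0.0091,0,0,-1,-0.03,-0.0091,0,0,-1,-0.03,-0.0091,0,0,-1,-0.03,-0.0091,0,0,-1,-0.03,-0.0091,0,0,-1,-0.03,-0.0091,0,0,-1,-0.03,-0.0091,0,0,-1,-0.03,-0.0091,0,0,-1,-0.03,-0.0091,0,0]}}

```text
time: 20.65
position: [0.5297, 0.0234, 0.2003]
tool_rot: [0.604, 0.797, -0.0, 0.0]
ft_force: [0.0, 0.3, -2.0]
grip_width: 0.0393
grip_force: 35.0
```

>>> {"fn": "arm_command", "kwargs": {"deltas": [-1,-0.03,-0.0091,0,0,-1,-0.03,-0.0091,0,0,-1,-0.03,-0.0091,0,0,-1,-0.03,-0.0091,0,0,-1,-0.0247,-0.0074,0,0,-1,0,0,0,0,-1,0,0,0,0,-1,0,0,0,0]}}

```text
time: 21.65
position: [0.5274, -0.1249, 0.2]
tool_rot: [0.603, 0.798, 0.0, -0.0]
ft_force: [0.7, 0.7, -2.2]
grip_width: 0.0396
grip_force: 35.0
```

>>> {"fn": "arm_command", "kwargs": {"deltas": [-1,0,0,0.015,0,-1,0,0,0.02,0,-1,0,0,0.02,0,-1,0,0,0.01,0,-1,0,0,0.005,0,-1,0,0,0,0,-1,0,0,0,0]}}

```text
time: 22.52
position: [0.5284, -0.1259, 0.1305]
tool_rot: [0.603, 0.798, 0.0, 0.001]
ft_force: [-0.1, -0.7, -1.6]
grip_width: 0.0395
grip_force: 35.0
```

```bash
python3 - <<'E'
from h import *
o=status.get_obs();print(o['position'])
im,d=grab('side','side5');it,dt=grab('top','top5')
c,s=np.cos(np.radians(15.8)),np.sin(np.radians(15.8))
P=lambda x,y,z:np.array([.5271+c*x-s*y,-.1252+s*x+c*y,z])
for n,a in[('tipF',(0,40,.1)),('tipL',(0,-40,.1)),('holeF',(0,40,.125)),('holeL',(0,-40,.125)),('c--',(-20,-56,.13)),('c+-',(20,-56,.13)),('c-+',(-20,56,.13)),('c++',(20,56,.13)),('c-+low',(-20,56,.125)),('c++low',(20,56,.125))]:
    X=P(a[0]/1e3,a[1]/1e3,a[2]);print(n,proj('side',X).round(1),proj('top',X).round(1))
A=cv2.resize(im[180:235,300:360,::-1],None,fx=6,fy=6,interpolation=cv2.INTER_CUBIC)
B=cv2.resize(it[197:252,388:454,::-1],None,fx=6,fy=6,interpolation=cv2.INTER_CUBIC)
cv2.imwrite('pics/s5.png',np.hstack([A,B]))
E
```

```text
[ 0.52842694 -0.12591687  0.1305091 ]
tipF [330.1 207.9] [411.2 226.8]
tipL [326.1 200.8] [441.1 217.6]
holeF [330.1 200.1] [413.3 225.9]
holeL [326.  193.4] [443.8 216.6]
c-- [331.2 190.4] [452.9 222.2]
c+- [319.2 190.9] [447.9 206.8]
c-+ [337.4 199.6] [410.  235.3]
c++ [324.5 200.3] [405.1 219.9]
c-+low [337.4 201.2] [409.6 235.4]
c++low [324.5 201.8] [404.7 220.1]
```

View pics/s5.png

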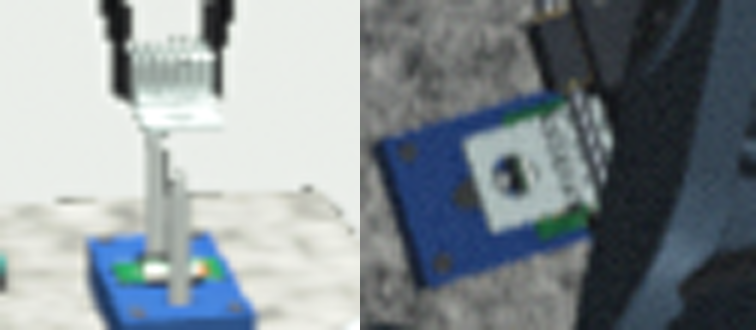

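Hole over the fixed pin is at px (413.7,226.2) against 413.3,225.9 predicted. The plate's edge corners match within 0.5 px in both views, so it is level and aligned. Lowering the last 15 mm.

>>> {"fn": "arm_command", "kwargs": {"deltas": [-1,0,0,0.005,0,-1,0,0,0.005,0,-1,0,0,0.003,0,-1,0,0,0.002,0,-1,0,0,0,0,-1,0,0,0,0,-1,0,0,0,0,-1,0,0,0,0]}}

```text
time: 23.62
position: [0.528, -0.1258, 0.1151]
tool_rot: [0.603, 0.798, 0.0, 0.0]
ft_force: [-0.3, 0.0, -1.4]
grip_width: 0.0397
grip_force: 35.0
```

```bash
python3 - <<'E'
from h import *
o=status.get_obs();print(o['position'],o['ft_force'],o['joint_velocities'].round(3))
im,d=grab('side','side6');it,dt=grab('top','top6')
c,s=np.cos(np.radians(15.8)),np.sin(np.radians(15.8))
P=lambda x,y,z:np.array([.5271+c*x-s*y,-.1252+s*x+c*y,z])
for n,a in[('tipF',(0,40,.1)),('tipL',(0,-40,.1)),('holeF',(0,40,.11)),('c-+low',(-20,56,.11)),('c++low',(20,56,.11))]:
    X=P(a[0]/1e3,a[1]/1e3,a[2]);print(n,proj('side',X).round(1),proj('top',X).round(1))
A=cv2.resize(im[180:235,300:360,::-1],None,fx=6.5,fy=6.5,interpolation=cv2.INTER_CUBIC)
B=cv2.resize(it[197:252,388:450,::-1],None,fx=6.5,fy=6.5,interpolation=cv2.INTER_CUBIC)
cv2.imwrite('pics/s6.png',np.hstack([A,B])[:,:800])
W=world('top',dt)
i0=np.load('pics/top0.npz')['im'].astype(int);i1=it.astype(int)
for n,(u,v) in dict(b1=(337,222),b2=(338,249),b3=(337,276),teal=(433,174)).items():
    print(n,abs(i0-i1)[v-12:v+12,u-12:u+12].mean().round(1))
E
```

```text
[ 0.52802077 -0.12575928  0.11508024] [-0.3427961   0.04062186 -1.44612345] [-0.     0.001  0.002 -0.    -0.002 -0.001]
tipF [330.1 207.9] [411.2 226.8]
tipL [326.1 200.8] [441.1 217.6]
holeF [330.1 204.8] [412.  226.4]
c-+low [337.4 205.9] [408.4 235.9]
c++low [324.6 206.6] [403.6 220.7]
b1 5.5
b2 5.2
b3 5.2
teal 18.9
```

View pics/s6.png

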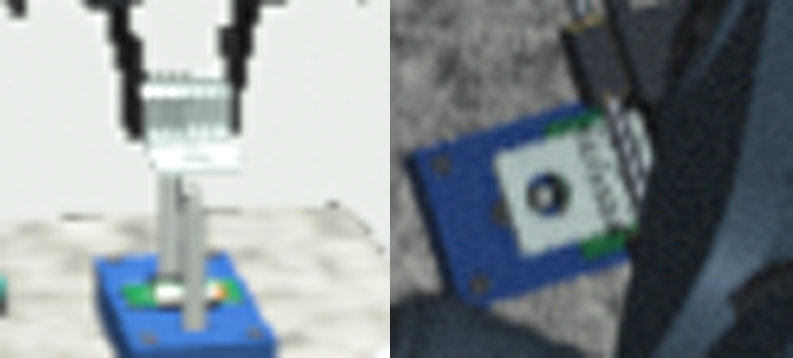

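```bash
python3 - <<'E'
from h import *
a,b=[np.load(f'pics/{n}.npz')['im'].astype(int) for n in('side0','side6')]
print('teal side diff',abs(a-b)[216:232,274:304].mean()); print(order.hand_in())
E
```

```text
teal side diff 0.9944444444444445
the job is handed in; nothing more can be done
None
```

The loose guide pin is seated and released in the empty socket. The heat sink is held level about 1 cm above both pin tips, with the bottles and teal box undisturbed, and the job was handed in at about 24 s; the hole over the fixed pin checked out in the top view, but the arm hid the other hole.

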